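Load a sample vial into the measuring cell and hold the probe in its guide

TASK

Stand the sample vial in the round holder in the measuring cell's open drawer, let go of it and slide the drawer fully shut. Then lift the probe out of its stand and lower its rod straight down through the guide hole on top of the cell until the ring on the rod is about level with the hole's rim, so that the tip is out below the guide but above the vial; neither cell nor vial may be touched by the probe. Finish while still holding the probe still there, upright and centred in the hole, and leave everything else where it is.

Things in the scene. Friction and masses are not known exactly. Their poses are not given: they have to be found in the camera images.
- vial: The sample vial: glass with a white screw cap, 24 mm across, 51 mm high, 30 g, stands upright on the table. The two smaller capped vials beside the equipment are not part of the job. Origin: centre of its underside, z up its axis; grasp by its body or cap (cap 20 mm across, the top 8 mm).
- cell: The measuring cell: fixed grey box 120 (x) x 112 (y) mm, on four 22 mm rubber feet, its top 122 mm above the table, with a drawer across its whole front and a metal guide bush standing out of its top. Origin: centre of its underside; x points to its back, so the drawer opens towards its -x; z up. Its yaw varies a little.
- guide_mouth (a point): Centre of the upper rim of the guide bush (metal ring 36 mm outside, bore 24 mm, straight through, 30 mm long, rim 16 mm above the cell's top, 138 mm above the table). z up along the bore; the bore ends 30 mm below this point and the top of a vial in the shut drawer lies 55 mm below it. The probe counts as centred when its tip is within 4.5 mm of this axis.
- drawer (a joint): How far the drawer is open in m: 0 = fully shut, 0.1 = fully open. It starts nearly open. It slides with about 1.5 N of friction plus light damping and stays where it is left; no latch, no spring.
- drawer_handle (a point): Middle of the drawer's bar handle: round bar 8 mm thick, 60 mm long along the cell's y, 90 mm above the table, 26 mm in front of the drawer's front panel (12 mm thick, bottom edge 30 mm, top edge 108 mm above the table). Axes as the cell's. Moves with the drawer; pushing bar or panel towards the cell's +x shuts it.
- nest (a point): Centre of the floor of the round holder in the drawer, 32 mm above the table: a white ring, inside 34 mm, outside 41 mm, 14 mm high, in which the vial stands. Drawer side walls reach 46 mm above the table; the inner face of the front panel is 52 mm in front of this point. When the drawer is shut it lies under the guide hole. Moves with the drawer.
- stand: Probe stand: fixed round foot 64 mm across with an upright black tube, 28 mm outside, bore 16 mm, top 105 mm above the table. Origin: centre of its underside.
- probe: The probe: steel rod 10 mm thick, 92 mm long, below a flange 26 mm across and 5 mm thick, and above it an upright square grey handle, 22 x 22 mm, from 97 to 155 mm above the tip (161 mm over all), 120 g. A thin dark ring on the rod, 43 mm above the tip, marks the right depth. Origin: the rod's tip; z up along the rod, x and y square to the handle's faces. Hangs in its stand with the flange on the tube, tip 13 mm above the table.
- timer: Bystander, not to be moved: bench timer, 60 x 62 x 29 mm. Origin: centre of its underside.
- label_tape: Bystander, not to be moved: tape roll lying flat, 55 mm across, 19 mm high. Origin: centre of its underside.
- film_roll_box: Bystander, not to be moved: film box, 50 x 115 x 50 mm. Origin: centre of its underside.
- bottle_dropper: Bystander, not to be moved: small dropper bottle, 37 mm across, 85 mm high. Origin: centre of its underside.

How it is judged (in metres and radians):
On the way, in this order (a step that is already met when the one before it is completed fails the run):
1. the vial stands upright in the drawer's round holder and is let go (horizontal distance between vial and nest below 0.008 m and z of vial in the frame of nest below 0.004 m and angle between vial's own z axis and vertical below 0.12 rad and contact force between the fingers and vial below 0.1 N), for 0.2 s.
2. the drawer is fully shut with the vial standing in its holder (all of step 1 and value of joint drawer below 0.004 m), for 0.2 s.
3. the probe's tip is through the guide, centred and upright (all of step 2 and z of probe in the frame of guide_mouth between -0.054 and -0.033 m and horizontal distance between probe and guide_mouth below 0.0045 m and angle between probe's own z axis and vertical below 0.1 rad), for 0.2 s.
At the end, for the whole second after the job is handed in: Drawer shut (under 4 mm open); vial upright in its holder (within 8 mm of its centre); probe held still by the fingers, upright within 0.1 rad, tip 33 to 54 mm below the guide's rim and within 4.5 mm of its axis, touching neither cell nor vial (all of step 3 and contact force between the fingers and probe above 1 N and contact force between probe and cell below 0.3 N and contact force between probe and vial below 0.3 N and linear speed of probe below 0.02 m/s); the arm keeps its last pose, push and grip.
It fails at once if the probe touches the cell or its guide (contact force between probe and cell above 0.5 N).
It fails at once if the probe touches the vial (contact force between probe and vial above 0.5 N).
It fails at once if the timer, tape roll, film box or dropper bottle is moved by more than 20 mm (distance of any of timer, label_tape, film_roll_box, bottle_dropper from where it was at the start of the episode above 0.02 m).
It also fails if it takes over 72 s, if anything falls off the work surface, if the arm or the gripper's body presses on something with over 40 N, if the wrist force passes 120 N, or if a joint passes its speed limit or range.

ROBOT

A 7-joint arm with a two-finger parallel gripper is mounted at the origin on a cart in front of the work surface, level with it; the furniture and walls round the work are solid. World frame = base frame: x ahead of the robot, y to its left, z up, the work surface at z = 0. Lengths are in mm, angles in rad, forces in N, time in s.
With the tool pointing down it reaches from about 350 to 900 mm from the base axis. Payload 7.2 kg.
Tool frame: the origin (TCP) lies at the very end of the fingers, on their centre line; the grasp point (between the pads) lies 19 mm behind it; z points along the fingers, y is the line along which they close (so a half turn about z gives the same grasp; the last joint's range is limited). The gripper opens to 85 mm and grips with 20 to 120 N. Pads are 22 mm wide; open, the fingers measure 114 mm over their backs; the gripper's body (76 mm by 85 mm) begins 54 mm behind the grasp point. The pads swing forward as they close: fully open they stand 13 mm farther back than shut.
Start: joints at [1.124, 0.411, -0.013, 1.596, 0.006, 1.134, -0.082], TCP at [231.118, -580.702, 191.697] pointing down, gripper open.
Joint ranges: [-2.95, 2.95], [-0.29, 1.99], [-1.47, 1.44], [0.14, 2.54], [-1.03, 4.17], [0.13, 1.85], [-2.86, 2.86]. Speed limits (rad/s): [2.39, 2.39, 3.01, 3.01, 3.14, 3.14, 3.14].

INTERFACE

Orientations are given as [roll, pitch, yaw] about the fixed x, y, z axes, in that order (R = Rz(yaw) Ry(pitch) Rx(roll)).
In Python, from workcell import * gives the robot as it stands. The module is installed in compiled form; this text tells all that it offers.
- The arm moves only by the tool apply_moves, never from a script. Its argument "moves" is text: rows parted by semicolons, each of 7 numbers parted by spaces: the turn, a rotation vector about the world's x, y, z in rad, then the shift along the world's x, y, z in cm, then the finger opening in cm, from 0 to 8.54. A call has 1 to 8 rows; each row shifts and turns the commanded pose from where the row before left it; what a row does not reach is not made up. A row lasts 1/8 s, in which the tool goes at most 62.5 mm and 10.7 degrees, less where a joint would pass 70% of its speed; a pose out of reach is approached as far as the arm can. A call is refused whole if a number of a shift passes 6.25 or a number of a turn 0.188, either way. A call with a gripper value outside its range is refused whole. The fingers move at their own pace and stop on an object; "grip_force" is the grip in N (left out, the last holds). Time passes only in rows, so rows that do not move let the fingers close. It gives the time, the measured TCP pose, the force, the opening and the grip force at its end, in the units of the state.
- get_obs(): the state, without advancing time (a new reading comes with each control period).
- read_camera(name): name is "side" or "top" or "wrist"; returns the picture (400x640x3 uint8, red, green, blue); there is no depth.
- calibration(name): a dict with "fx", "fy", "cx", "cy" (pixels), "k1" (the pictures are not rectified: a ray, as slopes to the right and down, at radius r is drawn at 1 + k1 r^2 times it, then the intrinsics apply), "rvec" (rotation vector, rad) and "tvec" (3), from world to camera coordinates, as OpenCV has them; the wrist camera has in their place "tool_from_camera" (4x4, takes a point from camera to tool coordinates, whose origin is the TCP and whose axes are the flange's). Camera axes: x right, y down, z forward; pixel columns grow to the right and rows downward; lengths in mm; the calibration is good to about 2 mm. A picture is of the moment at which its call begins: read the wrist's pose just before it. calibration takes no time and is no camera call.
- close_job(): hands the job in; it is judged then, once.
The state is a dict: "clock": time; "joint_pos": joint angles; "joint_velocities": joint speeds; "effort": joint torques, N m; "tool_pos": TCP position; "tcp_rot": TCP orientation; "force": force on the tool from outside, world axes, zero at the start; "ft_torque": the same for the moment, N m; "width": finger opening in mm; "finger_force": force on a finger pad.
Only numpy, scipy, OpenCV 4.12 (cv2) and the standard library are available. Lean on these libraries where they do the work, as an engineer would, in place of code of your own. Each camera call takes 0.05 s, during which the arm holds its last target. There are 200 camera calls.

## Working session

There is one attempt and no reset: what is moved stays moved. The work goes in short steps, Python scripts to look and compute and a tool call to move; the robot and the scene stay as the last step left them, time stands still between calls to the robot, and variables do not carry over. Pictures are saved under pics/ and viewed, at most 10 in all, crops included, and the job is handed in when it is done.

Besides the shell and the picture viewer there is one more tool, called after "Request:" by a JSON object that holds its "name" and its "arguments". apply_moves: Moves the arm, as the interface text tells. Its arguments: {"type":"object","properties":{"moves":{"type":"string"},"grip_force":{"type":"number"}},"required":["moves"]}

```bash
mkdir -p pics
cat > h.py <<'E'
from workcell import *
import numpy as np, cv2
from scipy.spatial.transform import Rotation as R
def cam(name,obs=None):
    c=calibration(name)
    if name=="wrist":
        o=obs or get_obs(); T=np.eye(4); T[:3,:3]=R.from_euler('xyz',o['tcp_rot']).as_matrix(); T[:3,3]=o['tool_pos']
        M=T@np.array(c['tool_from_camera']); return c,M[:3,:3],M[:3,3]
    Rm=cv2.Rodrigues(np.array(c['rvec'],float))[0]; return c,Rm.T,-Rm.T@np.array(c['tvec'],float).ravel()
def ray(C,uv):
    c,Rw,o=C; K=np.array([[c['fx'],0,c['cx']],[0,c['fy'],c['cy']],[0,0,1.]])
    p=cv2.undistortPoints(np.array(uv,float).reshape(-1,1,2),K,np.array([c['k1'],0,0,0.])).reshape(-1,2)
    return o,np.c_[p,np.ones(len(p))]@Rw.T
def plane(C,uv,z):
    o,d=ray(C,uv); return o+d*((z-o[2])/d[:,2])[:,None]
def proj(C,P):
    c,Rw,o=C; q=(np.atleast_2d(P)-o)@Rw; s=q[:,:2]/q[:,2:]; s=s*(1+c['k1']*(s**2).sum(1))[:,None]
    return s*[c['fx'],c['fy']]+[c['cx'],c['cy']]
def snap(name,f):
    o=get_obs(); im=read_camera(name); cv2.imwrite('pics/'+f,im[:,:,::-1]); return im,cam(name,o)
E
python3 - <<'E'
from h import *
for n in("top","side"): im,C=snap(n,n+"0.png"); print(n,C[2],C[1][:,2],C[0]['fx'])
o=get_obs(); print(o)
print(calibration("wrist"))
E
```

```text
top [ 317.55221401  -51.7935808  1340.11413132] [ 0.14142472  0.00571093 -0.98993254] 432.6177393210841
side [  456.62007033 -1090.35595802   599.85307756] [ 0.03758409  0.89636229 -0.44172624] 412.2174838085549
{'clock': 0.1, 'joint_pos': array([ 1.12380912,  0.41183826, -0.01273767,  1.59695677,  0.00558949,
        1.13428825, -0.08220064]), 'joint_velocities': array([-0.00085098, -0.0016184 , -0.00096919, -0.00239485,  0.00180399,
       -0.00050894, -0.0011078 ]), 'effort': array([ 3.79831356e-03, -6.01824117e+01,  6.85094185e-01, -3.00085509e+01,
        1.41690590e-02,  6.41827690e-03, -8.97573983e-06]), 'tool_pos': array([ 230.91556581, -580.2398646 ,  190.92709192]), 'tcp_rot': array([-3.14013977e+00,  8.28017865e-05,  3.78829890e-01]), 'force': array([-0.34859762, -0.03090782,  0.02627009]), 'ft_torque': array([ 0.00509968, -0.00931561,  0.02011749]), 'finger_force': 0.0, 'width': 85.4270916924369}
{'fx': 312.99134930931706, 'fy': 312.99134930931706, 'cx': 318.49725624129866, 'cy': 198.17775321236084, 'k1': -0.00606101353568269, 'tool_from_camera': array([[ 1.98450534e-04, -9.59954190e-01, -2.80156946e-01,
         7.01228767e+01],
       [ 9.99999771e-01,  3.71894759e-04, -5.65937934e-04,
         6.05687697e-01],
       [ 6.47463390e-04, -2.80156769e-01,  9.59954043e-01,
        -1.82081653e+02],
       [ 0.00000000e+00,  0.00000000e+00,  0.00000000e+00,
         1.00000000e+00]])}
```

View pics/top0.png

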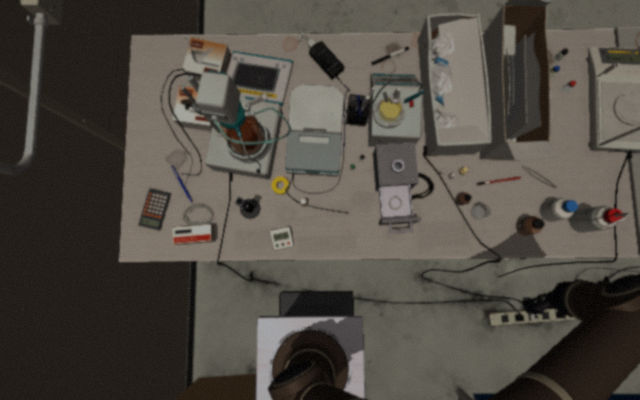

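View pics/side0.png

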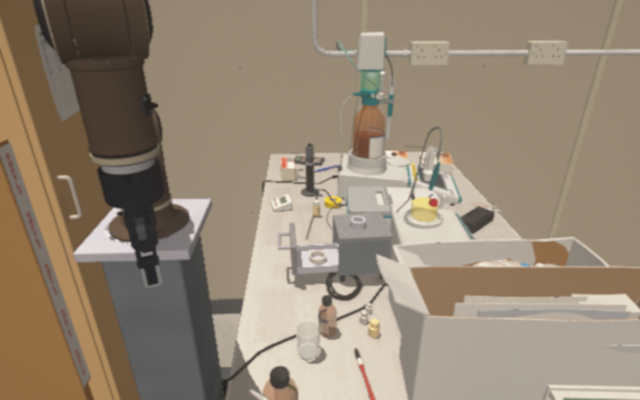

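Top: cell with guide near (398,166), drawer nest near (397,204), probe stand (249,207), vial (304,201). Side: vial (316,208), probe (310,170), guide (358,221). I'll enlarge both.

Run:
```python
from h import *
t=cv2.imread('pics/top0.png');s=cv2.imread('pics/side0.png')
a=cv2.resize(t[140:260,230:430],None,fx=4,fy=4,interpolation=cv2.INTER_CUBIC)
b=cv2.resize(s[135:285,260:400],None,fx=4,fy=4,interpolation=cv2.INTER_CUBIC)
cv2.imwrite('pics/tc.png',a);cv2.imwrite('pics/sc.png',b)
T=cam("top")
for n,uv,z in[("guide",(398,166),138),("nest",(397,204),46),("vial",(304,201),51),("probe",(249,200),174)]: print(n,plane(T,[uv],z)[0].round())
```

```text
guide [ 579. -256.  138.]
nest [ 482. -265.   46.]
vial [494.  15.  51.]
probe [481. 158. 174.]
```

View pics/tc.png

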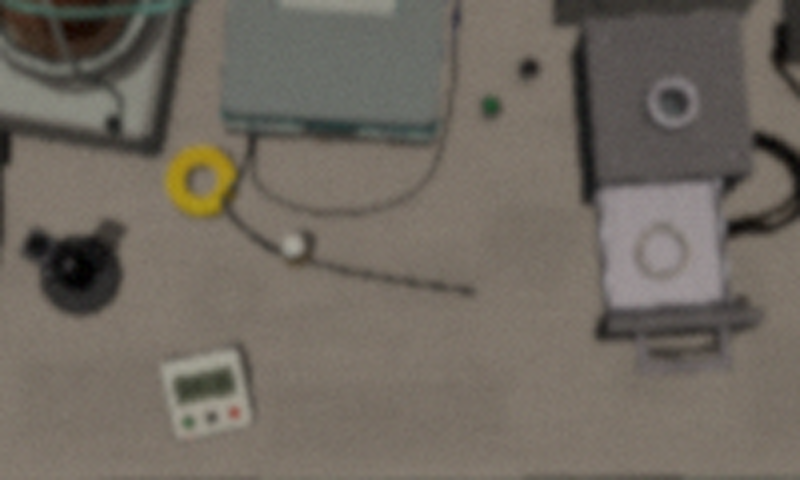

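View pics/sc.png

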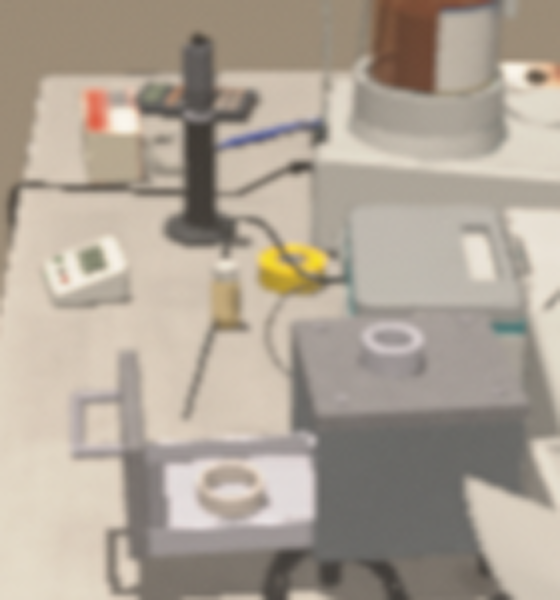

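```bash
cat >> h.py <<'E'
def tri(A,ua,B,ub):
    o1,d1=ray(A,[ua]);o2,d2=ray(B,[ub]);d1=d1[0];d2=d2[0]
    t=np.linalg.lstsq(np.c_[d1,-d2],o2-o1,rcond=None)[0]
    p,q=o1+d1*t[0],o2+d2*t[1]; return ((p+q)/2).round(1),round(np.linalg.norm(p-q),1)
E
python3 - <<'E'
from h import *
T,S=cam("top"),cam("side")
tc=lambda u,v:(230+u/4-.4,140+v/4-.4)
sc=lambda u,v:(260+u/4-.4,135+v/4-.4)
for n,a,b,z in[("guide",(673,102),(393,340),138),("nest",(661,250),(231,477),46),("vial",(295,246),(227,260),51),("probe",(78,264),(200,40),174)]:
    print(n,plane(T,[tc(*a)],z)[0].round(1),plane(S,[sc(*b)],z)[0].round(1),tri(T,tc(*a),S,sc(*b)))
print("foot",plane(T,[tc(80,275)],8),plane(S,[sc(200,228)],8))
h=plane(T,[tc(640,368),tc(728,372)],90);print("handle",h)
p=plane(T,[tc(600,325),tc(758,316)],108);print("panel",p)
E
```

```text
guide [ 581.6 -256.1  138. ] [ 581.8 -256.8  138. ] (array([ 581.8, -256.1,  137.6]), np.float64(0.3))
nest [ 488.1 -258.8   46. ] [ 487.7 -256.7   46. ] (array([ 487.8, -258.6,   47.3]), np.float64(0.3))
vial [493.4  16.6  51. ] [495.7  30.3  51. ] (array([493.9,  16.3,  57.6]), np.float64(2.7))
probe [465.9 157.6 174. ] [479.8 183.8 174. ] (array([472.1, 156.5, 182.1]), np.float64(14.5))
foot [[478.36165433 185.72012541   8.        ]] [[478.08422473 180.88501138   8.        ]]
handle [[ 396.74866967 -233.8666737    90.        ]
 [ 393.27430959 -296.96759435   90.        ]]
panel [[ 426.49602494 -203.7543817   108.        ]
 [ 431.8145386  -316.29007887  108.        ]]
```

Request:
{"name": "apply_moves", "arguments": {"moves": "0 0 -0.126 0 0 2 8.5;0 0 -0.126 1.5 4 2 8.5;0 0 -0.127 1.5 4 2 8.5;0 0 0 2 4 0 8.5;0 0 0 2 4 0 8.5;0 0 0 2 4 0 8.5;0 0 0 2 4 0 8.5;0 0 0 2 4 0 8.5"}}

```text
clock: 1.1
tool_pos: [361.4, -299.2, 251.5]
tcp_rot: [-3.142, 0.0, -0.0]
force: [0.8, 0.1, -0.4]
width: 85.1
finger_force: 0.0
```

Request:
{"name": "apply_moves", "arguments": {"moves": "0 0 0 2 4 0 8.5;0 0 0 2 4 0 8.5;0 0 0 2 4 0 8.5;0 0 0 2 4 0 8.5;0 0 0 2 4 -2 8.5;0 0 0 2 4 -2 6;0 0 0 1.3 4 -2 6;0 0 0 0 3.6 -2 6"}}

```text
clock: 2.1
tool_pos: [494.5, 17.0, 170.7]
tcp_rot: [-3.141, 0.0, 0.0]
force: [0.4, -0.4, -1.0]
width: 59.8
finger_force: 0.0
```

Request:
{"name": "apply_moves", "arguments": {"moves": "0 0 0 0 0 -2 5;0 0 0 0 0 0 5;0 0 0 0 0 0 5"}}

```text
clock: 2.48
tool_pos: [494.4, 14.8, 152.2]
tcp_rot: [3.141, -0.0, -0.001]
force: [-0.0, 0.4, 0.5]
width: 50.1
finger_force: 0.0
```

Run:
```python
from h import *
im,C=snap("wrist","w1.png"); o=get_obs(); print(o['clock'],o['tool_pos'],o['tcp_rot'],o['width']); print(proj(C,[[494,18,51],[494,18,0]]))
```

```text
2.525 [494.63198439  14.77038807 152.49071579] [ 3.14146797e+00 -1.07550589e-03 -1.26604638e-03] 49.86178868212743
[[314.22397565 185.95089134]
 [314.84882756 174.59295248]]
```

View pics/w1.png

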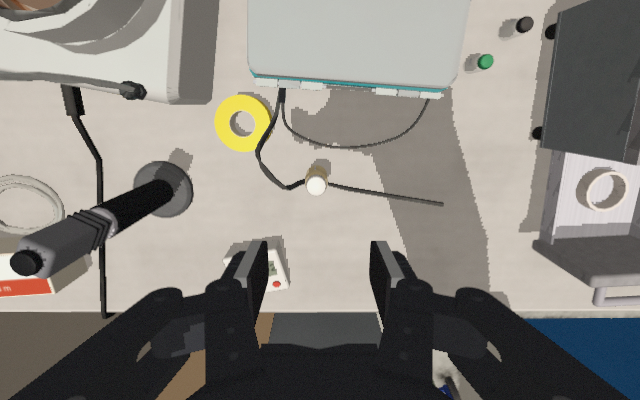

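Wrist: vial cap at (316,185), as predicted (314,186). Probe handle at lower left, around (60,240).

Run:
```python
from h import *
C=cam("wrist"); im=cv2.imread('pics/w1.png')
m=(im[165:200,300:332].min(2)>190).astype('u1'); v,u=np.nonzero(m); c=(300+u.mean(),165+v.mean()); print(c,m.sum(),plane(C,[c],51))
print("stand top,foot",plane(C,[(153,188)],105),plane(C,[(163,188)],5)); print(plane(C,[(25,262)],174), plane(C,[(606,190)],46))
print(get_obs()['tool_pos'])
```

```text
(np.float64(315.7132616487455), np.float64(185.98566308243727)) 279 [[494.18898225  16.55431783  51.        ]]
stand top,foot [[506.20787401 139.43558884 105.        ]] [[480.66063906 183.21711413   5.        ]]
[[480.2757492  181.76882118 174.        ]] [[ 488.76558273 -261.43680824   46.        ]]
[494.63198439  14.77038807 152.49071579]
```

Request:
{"name": "apply_moves", "arguments": {"moves": "0 0 0 0 0.18 -3 5;0 0 0 0 0 -4 5;0 0 0 0 0 -3 5;0 0 0 0 0 -2 5;0 0 0 0 0 -0.9 5;0 0 0 0 0 0 5;0 0 0 0 0 0 1.5;0 0 0 0 0 0 1.5", "grip_force": 30}}

```text
clock: 3.52
tool_pos: [494.8, 17.1, 23.6]
tcp_rot: [3.142, -0.002, -0.0]
force: [0.0, 0.6, -0.0]
width: 15.7
finger_force: 0.0
```

Request:
{"name": "apply_moves", "arguments": {"moves": "0 0 0 0 0 0 1.5;0 0 0 0 0 0 1.5;0 0 0 0 0 0 1.5"}}

```text
clock: 3.9
tool_pos: [494.2, 17.1, 22.8]
tcp_rot: [3.142, -0.0, -0.0]
force: [1.0, -0.4, -0.1]
width: 15.0
finger_force: 0.0
```

Missed (closed to 15 mm with no force); looking.

Run:
```python
from h import *
im,C=snap("wrist","w2.png"); print(proj(C,[[494,17,51],[494,17,0]]))
S=read_camera("side"); a=cv2.resize(S[170:240,270:380],None,fx=4,fy=4,interpolation=cv2.INTER_CUBIC)[:,:,::-1]
cv2.imwrite("pics/w2c.png",np.vstack([cv2.resize(im[:,:,::-1],(480,300)),cv2.resize(a,(480,300))]))
```

```text
[[317.11669609 244.16974349]
 [317.45294071 213.0995488 ]]
```

View pics/w2c.png

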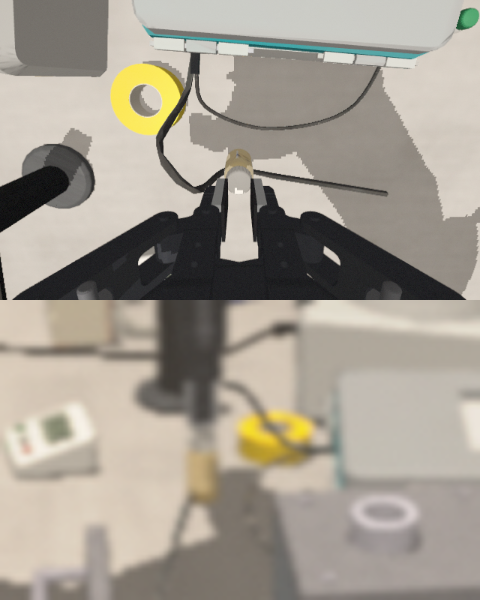

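The fingers straddle something only ~15 mm wide: this looks like a smaller vial. Checking the other candidates at side (374,328)/(366,312).

Run:
```python
from h import *
t=cv2.imread('pics/top0.png');s=cv2.imread('pics/side0.png')
r=lambda a:cv2.resize(a,None,fx=8,fy=8,interpolation=cv2.INTER_CUBIC)
a=r(t[155:190,440:490]);b=r(s[295:345,345:395]);c=r(s[195:220,295:345])
b=cv2.copyMakeBorder(b,0,0,0,0,cv2.BORDER_CONSTANT)
can=np.zeros((600,800,3),'u1');can[:280,:400]=a;can[:400,400:]=b;can[400:600,400:]=c;cv2.imwrite('pics/cand.png',can)
print(plane(cam("top"),[(464,169),(451,175)],40), plane(cam("side"),[(374,334),(366,320)],0))
```

```text
[[ 588.55714532 -473.44625983   40.        ]
 [ 570.40334646 -433.09956837   40.        ]] [[ 591.81949251 -477.65866659    0.        ]
 [ 581.64903792 -437.52759885    0.        ]]
```

View pics/cand.png

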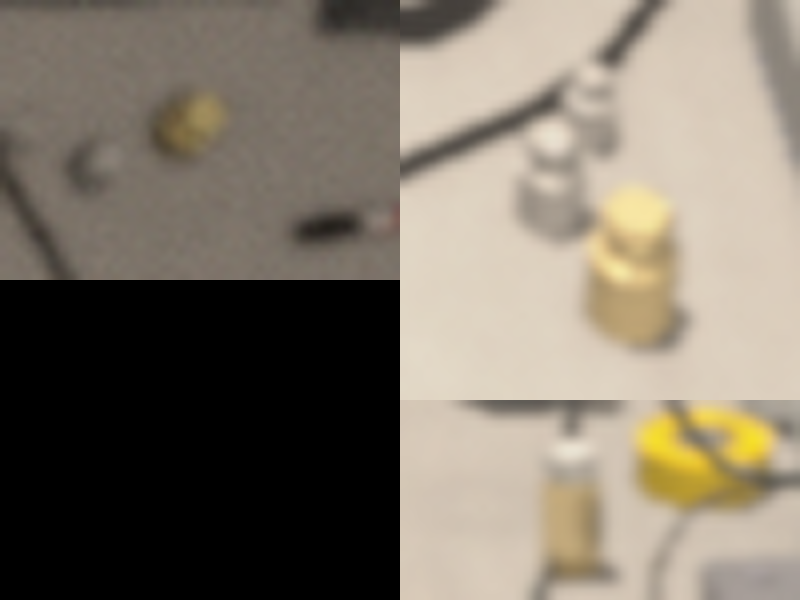

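The other three are plain laboratory weights, so the white-capped vial is ours; I need a close look at the fingers.

Run:
```python
import cv2
a=cv2.imread('pics/w2.png')[180:350,220:420]; cv2.imwrite('pics/w2d.png',cv2.resize(a,None,fx=3.5,fy=3.5,interpolation=cv2.INTER_CUBIC))
from h import *
C=cam("wrist"); p=get_obs()['tool_pos']; print(get_obs()['width'],[proj(C,[p+[0,s*w/2,h] for s in(1,-1)]).round() .tolist() for w,h in((15,0),(15,19),(24,0),(24,19))])
```

```text
15.022246306995054 [[[305.0, 225.0], [329.0, 225.0]], [[304.0, 237.0], [330.0, 237.0]], [[298.0, 225.0], [336.0, 225.0]], [[296.0, 237.0], [338.0, 237.0]]]
```

View pics/w2d.png

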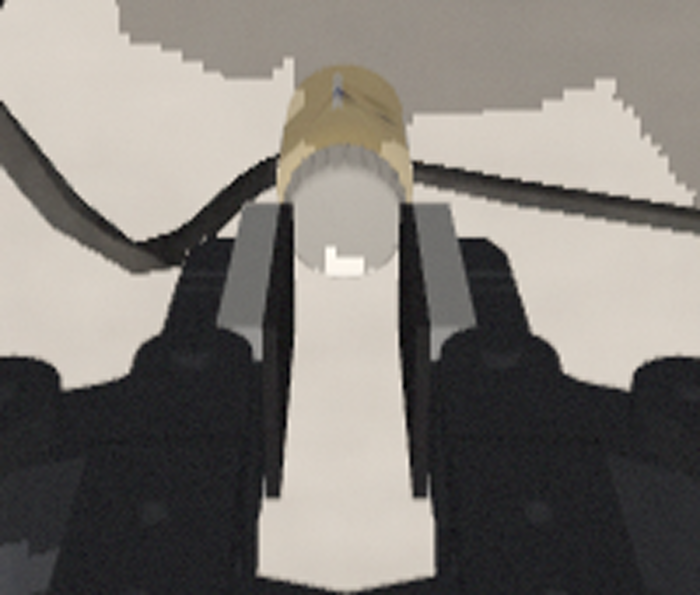

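Run:
```python
from h import *
o=get_obs();C=cam("wrist",o);S=cam("side");print(o['tool_pos'],o['tcp_rot'],C[2])
def zat(uv,x,y):
    oo,d=ray(S,[uv]); d=d[0]; t=(y-oo[1])/d[1]; return (oo+t*d).round(1)
print("tip side",zat((316.3,198),494,17),"cap",zat((316.6,200.3),494,17),"base",zat((317,216.5),494,17))
w=lambda u,v:(220+u/3.5,180+v/3.5)
for uv in((293,205),(400,205),(275,495),(420,495)):
    print(proj(C,[[494,17,z] for z in(23,40,60)])[:,1].round(), w(*uv))
# finger front edge: gap 15 -> depth
oo,d=ray(C,[w(293,205),w(400,205)]); dy=abs(d[0]-d[1])[1]; s=15/dy; print("tip points if 15 gap",oo+d*s)
oo,d=ray(C,[w(275,495),w(420,495)]); dy=abs(d[0]-d[1])[1]; s=15/dy; print("low pts",oo+d*s)
```

```text
[494.09155046  17.09994889  22.68141178] [ 3.14156665e+00  4.94058226e-05 -2.05597070e-04] [564.51021554  16.20005473 204.75844961]
tip side [495.1  17.   62.8] cap [496.   17.   55.2] base [497.1  17.   -0. ]
[225. 236. 252.] (303.7142857142857, 238.57142857142856)
[225. 236. 252.] (334.2857142857143, 238.57142857142856)
[225. 236. 252.] (298.57142857142856, 321.42857142857144)
[225. 236. 252.] (340.0, 321.42857142857144)
tip points if 15 gap [[502.43129961  23.50160953  62.92484159]
 [502.43117046   8.50160953  62.91979168]]
low pts [[489.93086048  23.44746679 108.60011548]
 [489.93059355   8.44746679 108.59510582]]
```

Side and wrist views agree: the real fingertips are ~40 mm above the reported TCP (at z≈63, just over the cap). I'll open and go down carefully.

Request:
{"name": "apply_moves", "arguments": {"moves": "0 0 0 0 0 0 5;0 0 0 0 0 0 5;0 0 0 0 0 0 5;0 0 0 0 0 -1 5;0 0 0 0 0 -1 5;0 0 0 0 0 -0.6 5;0 0 0 0 0 0 5;0 0 0 0 0 0 5"}}

```text
clock: 5.0
tool_pos: [494.2, 17.2, -3.3]
tcp_rot: [-3.142, -0.0, -0.0]
force: [-0.1, 0.3, 0.2]
width: 50.5
finger_force: 0.0
```

Run:
```python
from h import *
o=get_obs(); print(o['tool_pos'],o['force'],o['width'])
im,C=snap("wrist","w3.png"); s=read_camera("side")
can=np.zeros((600,800,3),'u1'); can[:400,:640]=im[:,:,::-1]; can[400:,400:]=cv2.resize(s[185:235,280:380],(400,200),interpolation=cv2.INTER_CUBIC)[:,:,::-1]
cv2.imwrite('pics/w3c.png',can)
```

```text
[494.21080232  17.18675746  -3.28223324] [-0.1074204   0.26046751  0.19995148] 50.48128573186412
```

View pics/w3c.png

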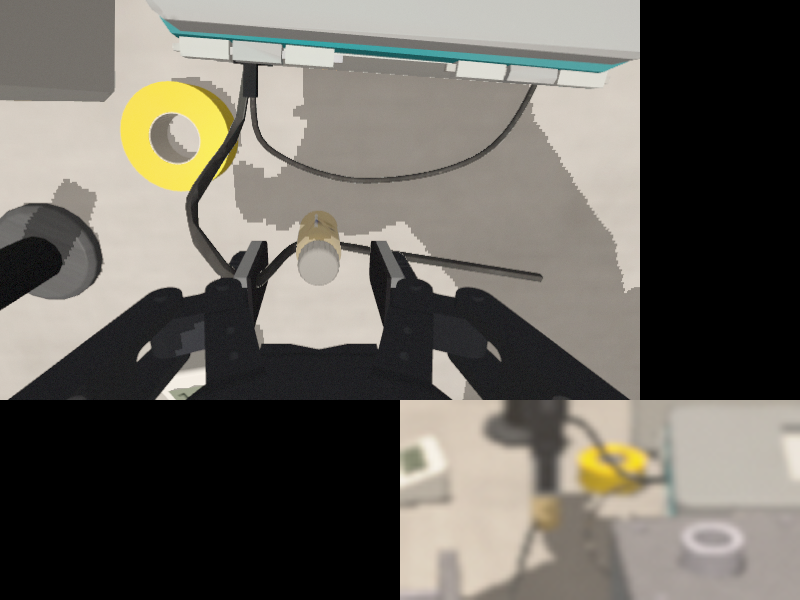

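Request:
{"name": "apply_moves", "arguments": {"moves": "0 0 0 0 0 -0.6 5;0 0 0 0.1 0 -0.6 5;0 0 0 0.1 0 0 5;0 0 0 0 0 0 1.5;0 0 0 0 0 0 1.5;0 0 0 0 0 0 1.5;0 0 0 0 0 0 1.5;0 0 0 0 0 0 1.5", "grip_force": 30}}

```text
clock: 6.1
tool_pos: [496.3, 17.2, -15.2]
tcp_rot: [-3.142, -0.0, -0.0]
force: [0.5, -0.2, 2.5]
width: 21.3
finger_force: 29.5
```

Request:
{"name": "apply_moves", "arguments": {"moves": "0 0 0 0 0 1 1.5;0 0 0 0 0 3 1.5;0 0 0 0 0 3 1.5;0 0 0 0 0 3 1.5;0 0 0 0 0 0 1.5;0 0 0 0 0 0 1.5"}}

```text
clock: 6.85
tool_pos: [495.8, 16.8, 84.6]
tcp_rot: [3.141, 0.0, -0.0]
force: [0.1, -0.1, -1.0]
width: 21.5
finger_force: 29.4
```

```bash
cat >> h.py <<'E'
def amber(im,box=None):
    h=cv2.cvtColor(im,cv2.COLOR_RGB2HSV); m=((h[...,0]>14)&(h[...,0]<28)&(h[...,1]>75)&(h[...,1]<170)&(h[...,2]>90)).astype('u1')
    if box: k=np.zeros_like(m);x0,y0,x1,y1=box;k[y0:y1,x0:x1]=1;m*=k
    n,l,s,c=cv2.connectedComponentsWithStats(m); return [(s[i].tolist(),c[i].round(1).tolist()) for i in range(1,n) if s[i][4]>15]
E
python3 - <<'E'
from h import *
o=get_obs(); print(o['tool_pos'],o['force'],o['width'],o['finger_force'])
im,C=snap("wrist","w4.png"); print("w",amber(im,(250,180,400,330)))
s,S=snap("side","s4.png"); print("s now",amber(s,(290,140,345,235))); s0=cv2.imread('pics/side0.png')[:,:,::-1]; print("s0",amber(s0,(290,140,345,235)))
w3=cv2.imread('pics/w3.png')[:,:,::-1]; print("w3",amber(w3,(250,180,400,330)))
E
```

```text
[495.76601859  16.83722064  84.56999135] [ 0.07659494 -0.08337938 -1.03868969] 21.452135157704852 29.437540804501623
w [([318, 226, 22, 27, 284], [328.1, 239.1]), ([297, 228, 17, 32, 232], [305.3, 241.5])]
s now [([312, 181, 7, 7, 38], [314.9, 184.1]), ([324, 196, 18, 13, 128], [333.0, 201.5])]
s0 [([324, 196, 18, 13, 128], [333.0, 201.5]), ([313, 206, 6, 11, 59], [315.8, 210.7])]
w3 [([298, 211, 40, 32, 822], [318.1, 226.7])]
```

Request:
{"name": "apply_moves", "arguments": {"moves": "0 0 0 0 0 2.5 1.5;0 0 0 0 -1.6 2.5 1.5;0 0 0 -0.1 -5 0 1.5;0 0 0 -0.1 -5 0 1.5;0 0 0 -0.1 -5 0 1.5;0 0 0 -0.1 -5 0 1.5;0 0 0 -0.1 -4 0 1.5;0 0 0 -0.1 -2 0 1.5"}}

```text
clock: 7.95
tool_pos: [489.1, -260.9, 133.5]
tcp_rot: [-3.141, 0.002, -0.003]
force: [-0.3, 0.6, 0.2]
width: 21.3
finger_force: 29.5
```

Request:
{"name": "apply_moves", "arguments": {"moves": "0 0 0 0 0 0 1.5;0 0 0 0 0 0 1.5;0 0 0 0 0 0 1.5"}}

```text
clock: 8.32
tool_pos: [490.6, -257.0, 134.8]
tcp_rot: [-3.141, -0.0, 0.002]
force: [0.7, -0.2, -0.3]
width: 21.1
finger_force: 29.5
```

Run:
```python
from h import *
o=get_obs(); print(o['tool_pos'],o['force'],o['width'])
im,C=snap("wrist","w5.png"); print(proj(C,[[488,-259,46],[581.7,-256.3,138],[488,-259,131]]).round(1))
```

```text
[ 490.5764337  -256.97841471  134.78396861] [ 0.65835503 -0.1588792  -0.25811622] 21.144133187420678
[[319.9 191.6]
 [316.1  66.2]
 [320.4 226.4]]
```

View pics/w5.png

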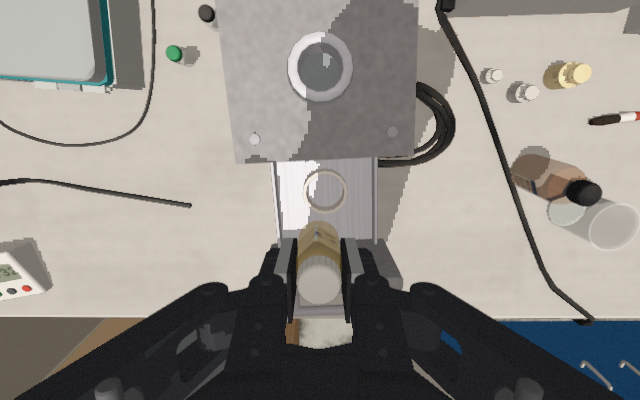

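Run:
```python
from h import *
C=cam("wrist")
print("guide",plane(C,[(320,67)],138),"nest",plane(C,[(325,191)],46),"cap",plane(C,[(320,281)],201),"vialbase far edge",plane(C,[(319,222)],150))
e=plane(C,[(235,162),(418,155)],122);print("edge",e)
g=cv2.cvtColor(cv2.imread('pics/w5.png'),cv2.COLOR_BGR2GRAY)
for n,(x0,y0,x1,y1),r,z in(("guide",(270,20,375,115),(25,38),138),("nest",(295,160,360,220),(16,26),46)):
    c=cv2.HoughCircles(cv2.medianBlur(g[y0:y1,x0:x1],3),cv2.HOUGH_GRADIENT_ALT,1.5,10,param1=150,param2=.5,minRadius=r[0],maxRadius=r[1])
    if c is not None:
        for q in c[0]: print(n,q+[x0,y0,0],plane(C,[q[:2]+[x0,y0]],z))
```

```text
guide [[ 581.32527914 -258.77502287  138.        ]] nest [[ 488.60947938 -263.9550832    46.        ]] cap [[ 491.02388692 -258.85037546  201.        ]] vialbase far edge [[ 498.1376111  -258.45924251  150.        ]]
edge [[ 527.61089624 -205.64584684  122.        ]
 [ 532.29045823 -320.17206061  122.        ]]
guide [319.5         66.5         33.12140274] [[ 581.57161244 -258.50864828  138.        ]]
nest [325.         191.5         20.92346382] [[ 488.1458144  -263.95883353   46.        ]]
```

Request:
{"name": "apply_moves", "arguments": {"moves": "0 0 0 -0.05 -0.4 -1.5 1.5;0 0 0 0 0 -2.5 1.5;0 0 0 0 0 -3 1.5;0 0 0 0 0 -2 1.5;0 0 0 0 0 -0.5 1.5;0 0 0 0 0 0 1.5;0 0 0 0 0 0 1.5"}}

```text
clock: 9.25
tool_pos: [490.2, -263.2, 40.5]
tcp_rot: [3.141, -0.001, -0.0]
force: [-0.7, -0.8, 0.0]
width: 21.4
finger_force: 29.5
```

Run:
```python
from h import *
o=get_obs(); print(o['tool_pos'],o['force'],o['width'])
im,C=snap("wrist","w6.png"); g=cv2.cvtColor(im,cv2.COLOR_RGB2GRAY)
print("pred ring",proj(C,[[488.2,-261.5,46],[488.2,-261.5,53]]))
# row profiles around ring and vial
for v in(195,200,205,210,215,220,225): print(v,g[v,285:361:2].tolist())
s,S=snap("side","s6.png"); print(amber(s,(300,220,345,275))); print(proj(S,[[488.2,-260,46],[488.2,-260,55]]))
```

```text
[ 490.20892572 -263.17129789   40.46979618] [-0.74473592 -0.79501454  0.0444491 ] 21.361104747676098
pred ring [[314.36136343 231.18533172]
 [314.2132329  235.73752004]]
195 [121, 120, 121, 120, 119, 118, 120, 120, 120, 123, 123, 124, 123, 123, 121, 120, 120, 121, 120, 122, 123, 122, 122, 125, 126, 126, 120, 121, 120, 118, 121, 122, 123, 124, 121, 120, 120, 120]
200 [120, 121, 119, 123, 123, 122, 124, 121, 124, 123, 121, 124, 124, 123, 120, 117, 118, 117, 116, 117, 117, 121, 121, 123, 125, 122, 123, 118, 118, 117, 122, 123, 129, 128, 130, 132, 133, 137]
205 [166, 166, 165, 161, 162, 133, 134, 137, 149, 182, 182, 180, 180, 179, 177, 173, 174, 174, 176, 178, 178, 179, 182, 181, 153, 137, 136, 133, 163, 171, 166, 163, 165, 168, 169, 165, 165, 163]
210 [165, 210, 167, 138, 137, 171, 180, 178, 174, 156, 166, 166, 166, 167, 164, 167, 169, 168, 163, 166, 170, 164, 164, 159, 170, 175, 179, 180, 148, 131, 164, 163, 163, 166, 169, 164, 165, 162]
215 [251, 246, 130, 176, 178, 174, 157, 165, 161, 164, 166, 166, 165, 165, 166, 166, 169, 167, 165, 167, 170, 165, 165, 167, 165, 161, 163, 170, 176, 177, 144, 146, 164, 168, 169, 164, 166, 163]
220 [251, 143, 178, 178, 157, 236, 252, 251, 248, 164, 166, 166, 166, 165, 162, 160, 161, 162, 158, 162, 170, 164, 165, 167, 165, 162, 163, 168, 169, 169, 177, 178, 167, 165, 170, 165, 165, 164]
225 [227, 180, 175, 120, 161, 164, 252, 251, 248, 247, 222, 203, 143, 142, 144, 146, 145, 144, 145, 141, 146, 144, 143, 146, 163, 164, 164, 167, 170, 169, 175, 176, 167, 164, 169, 164, 165, 163]
[([315, 247, 7, 7, 38], [317.6, 250.1])]
[[317.60916197 254.61142409]
 [317.6036965  251.45444807]]
```

Request:
{"name": "apply_moves", "arguments": {"moves": "0 0 0 -0.05 0.1 0 1.5;0 0 0 0 0 -0.8 1.5;0 0 0 0 0 -0.8 1.5;0 0 0 0 0 -0.4 1.5;0 0 0 0 0 -0.2 1.5;0 0 0 0 0 0 1.5;0 0 0 0 0 0 1.5"}}

```text
clock: 10.22
tool_pos: [489.3, -262.0, 17.8]
tcp_rot: [3.141, -0.0, -0.0]
force: [-0.2, 0.4, 0.9]
width: 21.3
finger_force: 29.5
```

Run:
```python
from h import *
o=get_obs(); print(o['tool_pos'],o['force'],o['width'])
im,C=snap("wrist","w7.png")
s,S=snap("side","s7.png"); print(amber(s,(300,220,345,285)))
```

```text
[ 489.25718257 -261.95858525   17.84252547] [-0.21657398  0.42504792  0.9035794 ] 21.279860066843945
[([313, 255, 9, 3, 22], [317.1, 255.9])]
```

Request:
{"name": "apply_moves", "arguments": {"moves": "0 0 0 0 0 -0.08 1.5;0 0 0 0 0 0 1.5;0 0 0 0 0 0 1.5"}}

```text
clock: 10.7
tool_pos: [489.1, -261.9, 16.9]
tcp_rot: [3.141, -0.0, -0.0]
force: [1.0, -0.5, -0.6]
width: 21.6
finger_force: 29.5
```

Request:
{"name": "apply_moves", "arguments": {"moves": "0 0 0 0 0 0 2.5;0 0 0 0 0 0 4.5;0 0 0 0 0 0 5.5;0 0 0 0 0 0 5.5;0 0 0 0 0 0 5.5;0 0 0 0 0 0 5.5"}}

```text
clock: 11.45
tool_pos: [489.1, -261.9, 16.9]
tcp_rot: [3.142, 0.0, -0.0]
force: [-0.2, 0.3, -0.3]
width: 55.2
finger_force: 0.0
```

Request:
{"name": "apply_moves", "arguments": {"moves": "0 0 0 0 0 1 5.5;0 0 0 0 0 2 5.5;0 0 0 0 0 3 5.5;0 0 0 0 0 4 5.5;0 0 0 0 0 2 5.5;0 0 0 0 0 0 5.5;0 0 0 0 0 0 5.5"}}

```text
clock: 12.32
tool_pos: [488.6, -261.7, 136.4]
tcp_rot: [-3.141, 0.001, -0.0]
force: [-0.5, -0.2, -0.7]
width: 54.7
finger_force: 0.0
```

Run:
```python
from h import *
o=get_obs(); print(o['tool_pos'],o['force'],o['width'])
im,C=snap("wrist","w8.png")
s,S=snap("side","s8.png"); print(amber(s,(300,220,345,285)),proj(S,[[488.2,-260,46],[488.2,-260,83]])); print(amber(im,(270,150,370,330)))
print(proj(C,[[488.2,-262,83],[488.2,-262,32],[488.2,-262,46]]))
x=im[150:300,260:380]; m=((x.min(2)>150)&(x.max(2).astype(int)-x.min(2)<25)).astype('u1'); n,l,st,c=cv2.connectedComponentsWithStats(m); print([(st[i].tolist(),(c[i]+[260,150]).round(1).tolist()) for i in range(1,n) if st[i][4]>80])
```

```text
[ 488.61158244 -261.74320038  136.39385016] [-0.47743404 -0.1567762  -0.67776111] 54.72476383300905
[([313, 247, 9, 11, 79], [317.1, 252.4])] [[317.60916197 254.61142409]
 [317.58640864 241.46774993]]
[([307, 178, 9, 12, 37], [311.3, 184.0]), ([319, 178, 12, 12, 55], [324.3, 183.4]), ([273, 316, 26, 14, 308], [285.8, 323.0])]
[[317.79484825 200.63401311]
 [317.9417906  185.00852303]
 [317.90654237 188.75653468]]
[([0, 0, 107, 102, 7935], [311.5, 196.6]), ([109, 4, 3, 86, 132], [370.0, 191.0]), ([0, 131, 28, 19, 298], [271.5, 287.8]), ([106, 137, 14, 13, 154], [371.9, 293.7])]
```

```bash
cat >> h.py <<'E'
def circ(im,box,r,z,C,p2=.5):
    x0,y0,x1,y1=box; g=cv2.cvtColor(im,cv2.COLOR_RGB2GRAY)[y0:y1,x0:x1]
    g=cv2.resize(g,None,fx=3,fy=3,interpolation=cv2.INTER_CUBIC)
    c=cv2.HoughCircles(cv2.medianBlur(g,5),cv2.HOUGH_GRADIENT_ALT,1.5,6,param1=120,param2=p2,minRadius=3*r[0],maxRadius=3*r[1])
    if c is None: return None
    return [((q/3+[x0,y0,0]).round(1).tolist(),plane(C,[q[:2]/3+[x0,y0]],z)[0].round(1).tolist()) for q in c[0]]
E
python3 - <<'E'
from h import *
C=cam("wrist"); im=cv2.imread('pics/w8.png')[:,:,::-1].copy()
b=(285,160,350,225)
print("cap",circ(im,b,(8,16),83,C,.4)); print("ring",circ(im,b,(17,25),46,C,.3)); print("guide",circ(im,(270,20,375,115),(25,38),138,C))
g=cv2.cvtColor(im,cv2.COLOR_RGB2GRAY)
for v in range(165,222,4): print(v,g[v,290:348:2].tolist())
E
```

```text
cap [([319.0, 200.5, 12.5], [488.2, -262.8, 83.0]), ([324.0, 182.5, 14.2], [502.7, -266.6, 83.0]), ([311.5, 184.0, 13.2], [501.5, -257.0, 83.0]), ([315.5, 186.0, 13.4], [499.9, -260.1, 83.0]), ([326.0, 190.5, 14.1], [496.3, -268.2, 83.0]), ([312.0, 189.0, 14.3], [497.5, -257.3, 83.0]), ([318.0, 188.5, 12.7], [497.9, -262.0, 83.0]), ([319.5, 182.5, 14.6], [502.7, -263.1, 83.0])]
ring [([318.5, 190.5, 21.5], [486.4, -262.3, 46.0]), ([319.5, 188.0, 20.0], [488.7, -263.2, 46.0]), ([311.0, 197.5, 19.2], [479.8, -255.5, 46.0])]
guide [([310.5, 65.0, 33.8], [580.2, -258.2, 138.0]), ([305.5, 57.5, 29.9], [583.9, -255.5, 138.0])]
165 [246, 246, 247, 244, 246, 242, 244, 204, 199, 199, 159, 158, 159, 154, 153, 152, 153, 161, 157, 159, 157, 153, 161, 161, 157, 156, 160, 161, 158]
169 [246, 245, 246, 244, 245, 241, 244, 247, 155, 137, 132, 164, 191, 219, 174, 174, 170, 156, 149, 136, 133, 148, 162, 162, 160, 157, 161, 158, 157]
173 [246, 244, 246, 246, 246, 243, 153, 126, 214, 241, 235, 233, 166, 158, 162, 160, 155, 162, 157, 160, 169, 171, 141, 148, 159, 157, 160, 160, 158]
177 [246, 244, 246, 2
[... 1078 characters left out ...]
 160, 173, 170, 172, 171, 173, 173, 172, 171, 171, 172, 156, 171, 165, 161, 158, 159, 157, 160, 155]
209 [243, 244, 243, 244, 243, 244, 244, 239, 243, 243, 144, 171, 171, 172, 171, 171, 170, 170, 168, 154, 158, 157, 156, 158, 159, 159, 157, 159, 155]
213 [243, 244, 243, 244, 243, 242, 243, 239, 243, 156, 155, 157, 156, 145, 146, 144, 147, 157, 162, 158, 160, 155, 156, 160, 161, 160, 157, 157, 154]
217 [242, 244, 243, 243, 242, 241, 243, 239, 242, 157, 157, 156, 155, 156, 160, 159, 160, 155, 159, 157, 159, 157, 156, 159, 161, 160, 155, 159, 155]
221 [241, 243, 243, 241, 242, 240, 243, 240, 156, 158, 155, 156, 156, 153, 157, 158, 162, 155, 158, 156, 159, 155, 156, 158, 159, 160, 156, 156, 156]
```

Vial is centred in the ring (cap (319,200), ring (319,188), matching to ~1 mm). Now the drawer.

Request:
{"name": "apply_moves", "arguments": {"moves": "0 0 0 -1 -0.4 0 4;0 0 0 -3 0 0 2;0 0 0 -4 0 0 0;0 0 0 -4 0 0 0;0 0 0 -2.2 0 0 0;0 0 0 0 0 -3 0;0 0 0 0 0 -4 0;0 0 0 0 0 -3.3 0"}}

```text
clock: 13.42
tool_pos: [345.9, -265.9, 32.6]
tcp_rot: [-3.141, 0.001, -0.001]
force: [-0.4, -1.0, -1.1]
width: 0.1
finger_force: 0.0
```

Request:
{"name": "apply_moves", "arguments": {"moves": "0 0 0 0 0 0 0;0 0 0 0 0 0 0;0 0 0 1 0 0 0;0 0 0 1 0.05 0 0;0 0 0 1 0.05 0 0;0 0 0 1 0.05 0 0;0 0 0 0.5 0 0 0;0 0 0 0 0 0 0"}}

```text
clock: 14.42
tool_pos: [392.6, -264.2, 33.8]
tcp_rot: [-3.141, -0.0, 0.0]
force: [-1.0, 0.2, -0.1]
width: 0.0
finger_force: 0.0
```

Run:
```python
from h import *
o=get_obs(); print(o['tool_pos'],o['force'],o['width'])
s,S=snap("side","s9.png"); print(amber(s,(300,220,390,285)))
```

```text
[ 392.57326816 -264.23569561   33.77950437] [-0.97838226  0.19021881 -0.07136204] 0.008201071757837816
[([318, 247, 8, 11, 82], [321.5, 252.0])]
```

Request:
{"name": "apply_moves", "arguments": {"moves": "0 0 0 0.6 0 0 0;0 0 0 1 0.05 0 0;0 0 0 1 0.05 0 0;0 0 0 1 0.05 0 0;0 0 0 1 0.05 0 0;0 0 0 1 0.05 0 0;0 0 0 0.8 0 0 0;0 0 0 0.4 0 0 0"}}

```text
clock: 15.48
tool_pos: [460.9, -261.9, 33.9]
tcp_rot: [3.141, -0.0, 0.0]
force: [-2.0, 1.4, 0.5]
width: 0.2
finger_force: 0.8
```

Request:
{"name": "apply_moves", "arguments": {"moves": "0 0 0 0.4 0 0 0;0 0 0 0.3 0.02 0 0;0 0 0 0.2 0 0 0;0 0 0 0.2 0 0 0;0 0 0 0 0 0 0;0 0 0 0 0 0 0"}}

```text
clock: 16.23
tool_pos: [471.4, -261.9, 34.0]
tcp_rot: [3.141, -0.001, -0.0]
force: [-0.5, -0.5, -0.1]
width: 0.4
finger_force: 0.2
```

Request:
{"name": "apply_moves", "arguments": {"moves": "0 0 0 0.2 0 0 0;0 0 0 0.1 0 0 0;0 0 0 0.1 0 0 0;0 0 0 0 0 0 0"}}

```text
clock: 16.73
tool_pos: [475.3, -261.7, 33.9]
tcp_rot: [3.142, -0.0, -0.0]
force: [-1.1, 0.6, 0.7]
width: 0.4
finger_force: 0.5
```

Request:
{"name": "apply_moves", "arguments": {"moves": "0 0 0 0.1 0 0 0;0 0 0 0.1 0 0 0;0 0 0 0 0 0 0"}}

```text
clock: 17.1
tool_pos: [477.2, -261.7, 33.9]
tcp_rot: [-3.142, 0.0, -0.0]
force: [-1.2, -0.0, 1.0]
width: -0.0
finger_force: 0.7
```

Request:
{"name": "apply_moves", "arguments": {"moves": "0 0 0 0.1 0 0 0;0 0 0 0.1 0 0 0;0 0 0 0 0 0 0"}}

```text
clock: 17.48
tool_pos: [477.3, -261.6, 33.7]
tcp_rot: [-3.141, 0.003, -0.001]
force: [-6.9, 0.0, 5.6]
width: -0.5
finger_force: 3.5
```

Hit the stop (force rose to 7 N, no further travel). Back off and go up toward the probe.

Request:
{"name": "apply_moves", "arguments": {"moves": "0 0 0 0.1 0 0 0;0 0 0 0 0 0 0;0 0 0 -0.5 0 0 0;0 0 0 -3 0 0 0;0 0 0 -4 0 1 0;0 0 0 -1 0 5 2;0 0 0 0 0 6 4;0 0 0 0 0 6 5"}}

```text
clock: 18.48
tool_pos: [395.4, -261.9, 216.2]
tcp_rot: [3.141, -0.002, -0.0]
force: [1.4, -0.7, -0.5]
width: 49.7
finger_force: 0.0
```

Run:
```python
from h import *
o=get_obs(); print(o['tool_pos'],o['force'],o['width'])
s,S=snap("side","s10.png"); im,C=snap("wrist","w10.png"); t,T=snap("top","t10.png")
print("guide wrist",circ(im,(200,0,440,200),(20,45),138,C))
# handle bar rows in top image: profile along column near 397
g=cv2.cvtColor(t,cv2.COLOR_RGB2GRAY); print(g[175:235,396].tolist())
pts=[[581.7-90,-260,90],[581.7-64,-259,108]]; print(proj(T,pts),proj(C,pts))
```

```text
[ 395.40522663 -261.8809694   216.15115742] [ 1.40542229 -0.662653   -0.50800788] 49.72808791622024
guide wrist [([379.5, 45.0, 36.7], [517.2, -313.0, 138.0]), ([376.5, 38.0, 34.7], [522.2, -310.3, 138.0]), ([314.0, 62.0, 28.6], [504.7, -261.4, 138.0]), ([306.5, 59.0, 27.6], [506.9, -255.4, 138.0]), ([379.5, 45.0, 29.6], [517.2, -313.0, 138.0]), ([368.5, 41.0, 39.3], [520.0, -304.2, 138.0]), ([386.5, 44.0, 27.2], [517.9, -318.4, 138.0]), ([301.5, 70.5, 21.8], [498.4, -251.3, 138.0]), ([376.5, 38.0, 39.1], [522.2, -310.3, 138.0])]
[92, 94, 93, 94, 92, 91, 95, 93, 87, 80, 82, 86, 93, 87, 70, 49, 43, 63, 94, 118, 117, 100, 87, 93, 112, 116, 122, 128, 127, 129, 126, 120, 108, 88, 74, 64, 64, 62, 64, 68, 64, 65, 65, 57, 54, 55, 65, 75, 76, 73, 67, 49, 46, 45, 43, 47, 56, 58, 61, 60]
[[397.56188375 198.88468928]
 [397.92282768 189.07699376]] [[312.9773431   84.18910435]
 [311.48734338  51.13466056]]
```

Request:
{"name": "apply_moves", "arguments": {"moves": "0 0 0 0.5 3 0 6;0 0 0 1 5 0 6;0 0 0 1 5 0 6;0 0 0 1 5 0 6;0 0 0 1 5 0 6;0 0 0 1 5 0 6;0 0 0 1 5 0 6;0 0 0 1 5 0 6"}}

```text
clock: 19.62
tool_pos: [470.2, 119.9, 213.0]
tcp_rot: [-3.141, 0.0, -0.0]
force: [0.2, -0.7, 0.1]
width: 59.9
finger_force: 0.0
```

Request:
{"name": "apply_moves", "arguments": {"moves": "0 0 0 0.9 4 0 6;0 0 0 0 2.4 0 6;0 0 0 0 0 0 6;0 0 0 0 0 0 6;0 0 0 0 0 0 6"}}

```text
clock: 20.25
tool_pos: [479.3, 181.0, 213.6]
tcp_rot: [3.141, 0.0, -0.002]
force: [1.1, 0.6, 1.3]
width: 60.3
finger_force: 0.0
```

Run:
```python
from h import *
o=get_obs(); print(o['tool_pos'],o['force'],o['width'])
im,C=snap("wrist","w11.png"); t,T=snap("top","t11.png")
g=cv2.cvtColor(t,cv2.COLOR_RGB2GRAY); print([g[180:212,c].tolist() for c in(384,398,411)])
print("guide",circ(t,(380,150,418,182),(4,9),138,T,.3))
print(proj(C,[[479.5,182.5,z] for z in(174,168,105,5)]).round(1))
g=cv2.cvtColor(im,cv2.COLOR_RGB2GRAY)
a=cv2.resize(g[200:330:1,250:390],None,fx=.5,fy=.5,interpolation=cv2.INTER_AREA)[::2]
for i,r in enumerate(a): print(200+4*i,' '.join('%3d'%v for v in r[::2]))
```

```text
[479.26768745 180.95543242 213.60382942] [1.06760775 0.63147469 1.33476834] 60.329141100980905
[[104, 100, 97, 95, 90, 79, 82, 89, 92, 83, 64, 45, 48, 71, 107, 123, 130, 129, 133, 132, 131, 134, 137, 132, 131, 134, 136, 137, 133, 134, 135, 133], [97, 99, 96, 88, 77, 78, 91, 94, 87, 70, 46, 42, 54, 82, 102, 102, 82, 86, 103, 113, 120, 128, 128, 133, 137, 133, 132, 133, 133, 134, 136, 134], [96, 93, 88, 80, 78, 92, 96, 90, 71, 52, 48, 65, 95, 104, 88, 53, 28, 32, 50, 87, 116, 127, 129, 127, 124, 128, 124, 130, 126, 129, 128, 126]]
guide [([398.5, 165.0, 6.3], [581.9, -257.9, 138.0])]
[[315.3 205.2]
 [315.3 202.8]
 [316.  183.4]
 [316.6 164.7]]
200 196 192  56 197 198 198 198 199 199 197 197 197  74 151  53  71  67  54  92 148 144 199 198 199 200 199 200 199 201 200 198 198 198 197 197
204 196 131 119 197 197 197 198 198 199 199 199 199 128 115  70  67  66  58  34 132 200 200 199 199 199 199 200 199 201 199 198 200 199 198 199
208 198 119 126 197 198 198 199 198 199 198 199 199 148 133  64  63  63  55  71 159 197 197 199 197 198 197 197 197 197 198 198 199 198 198 193
212 200  55 198 20
[... 3601 characters left out ...]
 112 111 111 111 112 112 111 112 111 112 111 112 112 113 112 111 111 112  72  65  73  78  78  78  77  80  80  79  79  79  78
316 112 112 112 111 111 113 113 111 112 111 112 111 111 111 112 112 112 112 111 111 112 112  71  63  71  78  81  79  79  80  79  78  79  79  77
320 111 113 112 111 113 112 112 112 114 111 112 112 112 112 112 111 113 112 112 111 112 113  68  64  68  80  78  79  78  80  80  77  77  78  78
324 111 112 112 112 110 111 112 113 111 112 112 112 112 112 112 112 112 111 112 112 112 111  92  65  66  78  79  79  78  78  78  79  77  77  77
328 111 112 112 112 111 111 111 112 112 113 112 110 110 112 112 111 112 111 111 111 112 112  88  65  68  77  78  79  77  78  79  79  77  77  78
```

Run:
```python
from h import *
T=cam("top")
t0=cv2.imread('pics/top0.png',0);t1=cv2.imread('pics/t11.png',0)
for c in(388,396,404): print(c,"t0",t0[208:240,c].tolist(),"t1",t1[180:206,c].tolist())
print(proj(T,[[581.7-64-d,-260,108] for d in(0,95)]),proj(T,[[581.7-64-d,-260,30] for d in(0,95)]),proj(T,[[581.7-90-d,-260,90] for d in(0,95)]))
im=cv2.imread('pics/w11.png',0)
for v in range(140,222,3): print(v,''.join('#' if x<45 else '+' if x<90 else '-' if x<150 else '.' for x in im[v,270:360]))
```

```text
388 t0 [146, 149, 149, 147, 148, 148, 148, 142, 123, 89, 72, 71, 77, 78, 72, 56, 64, 84, 99, 106, 110, 105, 105, 103, 102, 105, 112, 109, 105, 108, 111, 112] t1 [95, 93, 94, 94, 85, 75, 80, 89, 94, 82, 69, 72, 86, 99, 109, 114, 109, 103, 104, 109, 113, 122, 131, 132, 134, 133]
396 t0 [122, 128, 138, 145, 146, 148, 143, 122, 94, 71, 73, 81, 85, 72, 62, 63, 82, 97, 91, 71, 60, 71, 87, 96, 99, 98, 107, 113, 113, 114, 113, 113] t1 [99, 95, 97, 91, 86, 82, 90, 95, 89, 72, 49, 42, 64, 99, 119, 121, 102, 90, 100, 114, 119, 124, 133, 133, 131, 135]
404 t0 [145, 148, 144, 145, 147, 145, 141, 121, 92, 77, 78, 84, 80, 66, 56, 76, 99, 103, 90, 78, 80, 93, 95, 99, 100, 107, 112, 114, 116, 114, 113, 114] t1 [97, 97, 95, 84, 76, 81, 96, 93, 78, 53, 40, 29, 29, 23, 12, 19, 41, 72, 97, 111, 116, 127, 130, 130, 133, 127]
[[398.27081375 189.0732325 ]
 [399.4115318  221.98372954]] [[394.09269672 193.20826175]
 [395.12460416 224.22048765]] [[397.56188375 198.88468928]
 [398.68763255 231.53031164]]
140 ....................................................--------------------..................
143 .........
[... 1851 characters left out ...]
------.............................
203 ...........................+----.-#+++++++++++++++++#+-+----..............................
206 ..........................----...#++++++++++++++++++##----................................
209 ...........................--....-#+++++++++++++++++#----.................................
212 ................................----++++++++++++++#+---...................................
215 .....................................---+++++++------.....................................
218 ...........................................---------......................................
221 ..........................................................................................
```

Request:
{"name": "apply_moves", "arguments": {"moves": "0 0 -0.148 0 0.2 0 6;0 0 -0.148 0 0 0 6;0 0 -0.148 0 0 0 6;0 0 0 0 0 0 6;0 0 0 0 0 0 6"}}

```text
clock: 20.98
tool_pos: [479.2, 184.1, 214.0]
tcp_rot: [3.142, -0.0, -0.441]
force: [0.0, 0.3, 0.4]
width: 60.1
finger_force: 0.0
```

Run:
```python
from h import *
o=get_obs(); print(o['tool_pos'],o['tcp_rot'],o['joint_pos'][6])
im,C=snap("wrist","w12.png"); g=cv2.cvtColor(im,cv2.COLOR_RGB2GRAY)
for v in range(170,228,2): print(v,''.join('#' if x<45 else '+' if x<90 else '-' if x<150 else '.' for x in g[v,280:350]))
print(proj(C,[[479.5,182.5,z] for z in(174,168,105,5)]).round(1))
```

```text
[479.16961323 184.06718271 213.97917228] [ 3.14158343e+00 -2.19686176e-04 -4.41376955e-01] -2.6171093542984547
170 ..............------------########################-------------.......
172 ..............------------#######+#+++--++########+------------.......
174 ...............----------+#####---........----#####-----------........
176 ................---------######++++++++++------####+---------.........
178 .................--------####++##+###+++#+++++++####------+-..........
180 ..................------+#+++++++++++++++++++++++###-------...........
182 ....................----#-+++++++++++++++++++++++++#+----.............
184 ......................-+-.+++++++++++++++++++++++++++--...............
186 ........................+-+++++++++++++++++++++++++--.................
188 ........................-+++++++++++++++++++++++++++..................
190 ........................-+++--++++++++++++++++++++++..................
192 ........................---------------------------+-.................
194 ........................---.....---...---------------.................
196 ..........
[... 546 characters left out ...]
+++++++++++++++#+.---..................
212 -......................----..-++++++++++++++++-.----..................
214 #.......................---....-++++++++++++-...---...................
216 ##.........................--..-------------------....................
218 #+-...................................................................
220 ###...................................................................
222 ####..................................................................
224 -###-.................................................................
226 .+###.................................................................
[[318.8 204.7]
 [318.8 202.3]
 [318.7 183. ]
 [318.6 164.5]]
```

Request:
{"name": "apply_moves", "arguments": {"moves": "0 0 0 0.15 -0.1 -2 6;0 0 0 0 0 -4 6;0 0 0 0 0 -3.6 6;0 0 0 0 0 -2 6;0 0 0 0 0 -1.5 6;0 0 0 0 0 -0.5 6;0 0 0 0 0 0 6"}}

```text
clock: 21.9
tool_pos: [480.8, 183.4, 78.2]
tcp_rot: [-3.141, -0.0, -0.444]
force: [-0.6, 0.4, 0.5]
width: 59.8
finger_force: 0.0
```

Request:
{"name": "apply_moves", "arguments": {"moves": "0 0 0 0 0 0 4;0 0 0 0 0 0 2.6;0 0 0 0 0 0 1;0 0 0 0 0 0 1;0 0 0 0 0 0 1;0 0 0 0 0 0 1", "grip_force": 60}}

```text
clock: 22.65
tool_pos: [481.0, 183.5, 78.6]
tcp_rot: [-3.141, -0.001, -0.444]
force: [-1.5, -0.3, 6.0]
width: 21.1
finger_force: 58.6
```

Run:
```python
from h import *
o=get_obs(); print(o['tool_pos'],o['tcp_rot'],o['force'],o['ft_torque'],o['width'],o['finger_force'])
im,C=snap("wrist","w13.png"); g=cv2.cvtColor(im,cv2.COLOR_RGB2GRAY)
for v in range(190,340,4): print(v,''.join('#' if x<45 else '+' if x<90 else '-' if x<150 else '.' for x in g[v,250:390:2]))
```

```text
[481.03269608 183.45989963  78.55868109] [-3.14104264e+00 -8.73090870e-04 -4.44222493e-01] [-1.47096035 -0.34608235  5.96621971] [-0.203375    0.25561307  0.0029579 ] 21.07290662312082 58.56895387172699
190 ................-----------+##############+----------.................
194 ................-----------###############+----------.................
198 ................----------#################----------.................
202 ................----------#################----------.................
206 ................---------##################+--------..................
210 .................--------###################--------..................
214 ..................------####################-------...................
218 ....................----#####################----.....................
222 ......................-+#####################--.......................
226 .......................###########++#########.........................
230 #......................#####+-----..-----#####........................
234 +#....................-###--...-..-..--..--+##......................
[... 1252 characters left out ...]
-+++++###################
306 ###################++++-+++------+--+--+---+----++####################
310 ###################++++++++--+#########++-++---+++####################
314 ###################+++++--+###############+--+-++++###################
318 ###################+++++-####################+++++-###################
322 ##################-+++++#####################+++++-###################
326 ###################.++++######################-+++.+##################
330 ##################+#+++#######################++++..##################
334 ##################+++++#######################++++..##################
338 ##################++++++######################-+++.-##################
```

Request:
{"name": "apply_moves", "arguments": {"moves": "0 0 0 0 0 0.5 1;0 0 0 0 0 1.5 1;0 0 0 0 0 2 1;0 0 0 0 0 2.5 1;0 0 0 0 0 2.5 1;0 0 0 0 0 2.5 1;0 0 0 0 0 2.5 1;0 0 0 0 0 2.5 1"}}

```text
clock: 23.7
tool_pos: [480.4, 183.4, 244.6]
tcp_rot: [-3.141, -0.0, -0.444]
force: [0.3, -0.3, -1.5]
width: 21.2
finger_force: 58.6
```

Request:
{"name": "apply_moves", "arguments": {"moves": "0 0 0 0 0 1.5 1;0 0 0 0 0 0 1;0 0 0 0 0 0 1;0 0 0 0 0 0 1"}}

```text
clock: 24.2
tool_pos: [480.1, 183.0, 256.9]
tcp_rot: [3.14, 0.001, -0.444]
force: [-0.1, -0.4, -1.1]
width: 21.4
finger_force: 58.6
```

Run:
```python
from h import *
o=get_obs(); print(o['tool_pos'],o['tcp_rot'],o['force'],o['ft_torque'],o['width'],o['finger_force'],o['joint_pos'])
im,C=snap("wrist","w14.png"); s,S=snap("side","s14.png"); g=cv2.cvtColor(s,cv2.COLOR_RGB2GRAY)
print(proj(S,[[480,183,z] for z in(173,216,265,105,275)]).round(1))
for v in range(115,185): print(v,' '.join('%3d'%x for x in g[v,300:322]))
```

```text
[480.11326679 183.0324221  256.89900032] [ 3.14035442e+00  1.33351812e-03 -4.44105304e-01] [-0.06055065 -0.3989575  -1.1480563 ] [-0.02275346 -0.02897293 -0.01389552] 21.423480311633718 58.633548617362976 [ 0.03481773  0.22036649 -0.58155381  1.7391915   0.12768454  1.22178119
 -2.59454459]
[[309.7 145. ]
 [309.5 132. ]
 [309.4 116.9]
 [309.9 164.7]
 [309.3 113.7]]
115 139 140 139 140 139 139 136 128 121 120 128 135 139 140 139 140 140 140 140 140 139 140
116 140 139 139 140 140 139 136 129 120 121 128 136 140 140 140 140 139 140 140 139 139 139
117 140 140 139 140 140 140 137 129 121 121 129 137 140 140 140 139 140 140 139 140 141 140
118 140 139 139 140 141 140 137 129 121 121 128 136 140 141 140 140 140 140 139 139 140 140
119 140 140 140 139 139 140 137 129 122 122 129 136 140 140 140 139 140 140 141 140 140 139
120 139 140 140 140 141 140 137 129 121 120 129 137 139 139 140 140 140 139 140 140 140 140
121 140 140 140 140 141 140 137 128 121 121 129 137 140 140 140 140 140 140 140 139 140 140
122 139 140 140 140 141 139 136 128 120 121 128 137 140 139 140 140 140 140 139 141 141 
[... 5007 characters left out ...]
  61  60  60  59  67 102 153 184 192 193 193 194 195 195
178 152 151 151 150 145 128  99  71  62  60  60  59  67 103 153 184 193 193 194 194 194 195
179 177 176 176 175 168 144 106  72  60  61  60  60  66 103 154 184 192 193 193 194 195 194
180 189 189 189 189 181 152 109  73  61  60  59  60  67 102 152 182 191 193 194 194 191 184
181 173 172 173 172 167 144 105  72  61  61  60  59  68 101 149 180 189 191 189 184 172 154
182 123 123 123 124 122 112  89  68  60  60  59  60  66  95 137 164 171 173 168 153 136 127
183 119 119 119 119 116 104  83  66  61  59  60  60  65  88 120 142 149 149 145 137 135 150
184 170 170 169 169 163 138 100  69  61  60  61  60  65  94 135 161 168 168 168 167 170 179
```

Request:
{"name": "apply_moves", "arguments": {"moves": "0 0 0 0 -2 0 1;0 0 0 0 -4 0 1;0 0 0 0 -5 0 1;0 0 0 0 -5 0 1;0 0 0 0 -5 0 1;0 0 0 0 -5 0 1;0 0 0 0.4 -5 0 1;0 0 0 2 -5 0 1"}}

```text
clock: 25.3
tool_pos: [504.1, -178.4, 258.0]
tcp_rot: [3.141, -0.0, -0.445]
force: [0.6, 1.5, -1.3]
width: 21.2
finger_force: 58.8
```

Request:
{"name": "apply_moves", "arguments": {"moves": "0 0 0 3 -4 0 1;0 0 0 3 -3 0 1;0 0 0 1.5 -1 0 1;0 0 0 0.5 0 0 1;0 0 0 0 0 0 1;0 0 0 0 0 0 1;0 0 0 0 0 0 1"}}

```text
clock: 26.18
tool_pos: [584.3, -256.3, 258.4]
tcp_rot: [3.141, -0.001, -0.444]
force: [-0.2, 0.1, -0.9]
width: 21.4
finger_force: 58.8
```

Run:
```python
from h import *
o=get_obs(); print(o['tool_pos'],o['tcp_rot'],o['force'],o['ft_torque'],o['width'],o['finger_force'])
im,C=snap("wrist","w15.png"); s,S=snap("side","s15.png"); gs=cv2.cvtColor(s,cv2.COLOR_RGB2GRAY)
p=o['tool_pos']; tz=p[2]-65.5
print("tip z",tz,"pred tip w/s",proj(C,[[p[0]-2,p[1],tz]]),proj(S,[[p[0]-2,p[1],tz]]),"guide w/s",proj(C,[[581.7,-257.5,138]]),proj(S,[[581.7,-257.5,138]]))
g=cv2.cvtColor(im,cv2.COLOR_RGB2GRAY)
for v in range(150,250,3): print(v,' '.join('%3d'%x for x in g[v,270:370:3]))
print()
for v in range(180,232,2): print(v,' '.join('%3d'%x for x in gs[v,340:378]))
```

```text
[ 584.30917518 -256.31356284  258.37434755] [ 3.14140097e+00 -5.00908574e-04 -4.43770424e-01] [-0.24801348  0.05666883 -0.93004785] [-0.01546929  0.04551325 -0.05705294] 21.38227710354907 58.801966309547424
tip z 192.8743475546155 pred tip w/s [[318.20859547 198.60011637]] [[359.03868984 198.21427539]] guide w/s [[319.58799131 183.09496255]] [[357.82611518 219.74587459]]
150 165 166 160 163 167 166 172 169 170 167 169 170 168 171 104 103 102 105 104 107 105 105 104 105 107 103 110 108 107 104 105 104 108 130
153 164 163 167 169 163 166 168 163 170 169 168 169 165 166 134 105 108 104 105 106 108 104 106 102 105 106 106 108 108 104 104 107 107 131
156 168 169 170 171 165 166 170 171 167 168 168 165 163 165 165 110 111 108 106 104 107 106 107 102 102 106 108 107 107 107 109 107 106 105
159 169 169 170 168 170 171 169 174 171 167 172 161 166 172 167 105 105 107 104 105 107 107 101 106 103 109 108 103 106 103 106 106 104 103
162 169 167 167 171 170 166 161 169 171 170 169 169 170 168 155  94  97  99  95 101 107 104 104  99 104 104 110 106 100 108 106 106 106 103
165 172 175 169 169 167 16
[... 7390 characters left out ...]
 145 144 143 144 142 140 146 155 161 162 161 161 161 162 161 161 161 159 155
224 113 119 118 114 114 119 122 122 122 121 122 127 134 141 147 150 151 153 154 153 153 151 149 144 136 132 139 152 157 159 160 158 154 152 149 144 142 144
226  99 100  99  98  99  99  99  98  99 101 111 125 134 142 147 150 154 155 154 153 152 151 148 142 131 115 107 113 120 122 123 118 112 108 109 108 103 102
228 100 100 100 100 100  99  99  98  99  99 103 107 115 125 134 141 145 147 149 148 145 140 134 125 114 105 102  99  99  98  99 100  99 100  99 100 100  99
230 100 100 100 100  99  99  99 100 100 100 101 101 100 100 101 103 104 108 109 109 107 103 101  99  99 100  99  99  99  99 100 100 100 100 100 100  99 100
```

Request:
{"name": "apply_moves", "arguments": {"moves": "0 0 0 -0.05 -0.1 -1 1;0 0 0 0 0 -1.5 1;0 0 0 0 0 -1.2 1;0 0 0 0 0 -0.6 1;0 0 0 0 0 0 1;0 0 0 0 0 0 1;0 0 0 0 0 0 1"}}

```text
clock: 27.15
tool_pos: [584.4, -257.8, 215.4]
tcp_rot: [-3.142, -0.001, -0.444]
force: [0.1, -0.7, -0.9]
width: 21.5
finger_force: 58.8
```

Run:
```python
from h import *
o=get_obs(); print(o['tool_pos'],o['tcp_rot'],o['force'])
im,C=snap("wrist","w16.png"); s,S=snap("side","s16.png"); gs=cv2.cvtColor(s,cv2.COLOR_RGB2GRAY)
p=o['tool_pos']; tz=p[2]-65.5
print("tip z",tz,"pred tip w/s",proj(C,[[p[0]-2,p[1],tz]]),proj(S,[[p[0]-2,p[1],tz]]),"guide w/s",proj(C,[[581.7,-257.5,138]]),proj(S,[[581.7,-257.5,138]]))
g=cv2.cvtColor(im,cv2.COLOR_RGB2GRAY)
for v in range(146,232,2): print(v,' '.join('%3d'%x for x in g[v,288:350:2]))
print()
for v in range(196,232,2): print(v,' '.join('%3d'%x for x in gs[v,346:370]))
```

```text
[ 584.40031247 -257.76358717  215.43783981] [-3.14155326e+00 -8.75052147e-04 -4.44170484e-01] [ 0.11312447 -0.72519183 -0.94825058]
tip z 149.93783981002755 pred tip w/s [[318.2277067  198.62872844]] [[358.35897917 215.25324558]] guide w/s [[318.31232213 195.5668678 ]] [[357.82611518 219.74587459]]
146 104 103 103 107 110 107 100 102 103 103 100 103 106 102 103 101 104 107 105 106 104 105 101 106 104 102 106 105 106 105 105
148 108 103 104 107 104 106 101 101 102 103 102 107 110 103 103 110 104 103 108 106 105 110 105 105 104 105 106 106 107 106 106
150 104 104 133 106 101 101 104 101  99 102 107 109 110 105 108 110 107 108 112 108 108 109 105 106 108 107 107 107 106 107 107
152 103 106 166 131 102 104 105 106 105 104 105 105 105 102 107 109 109 109 112 109 105 105 104 106 109 109 103 104 105 104 106
154 103 102 164 166 165 105 108 106 106 108 108 102 102 105 109 110 103 107 103 105 102 105 102 104 109 105 101 105 105 106 108
156 107 133 165 166 155 107 109 105 105 108 104 103 103 106 108 105 106 104 104 107 105 106 104 107 105 102 105 106 105 107 108
158 169 170 168 166 132 107 104 
[... 5804 characters left out ...]

218 162 162 162 159 154 153 156 158 158 158 158 158 159 160 164 174 188 195 186 172 163 162 162 163
220 162 162 162 157 143 132 130 133 139 145 150 152 153 152 147 143 140 138 140 146 155 161 162 162
222 161 162 162 156 143 133 136 140 143 145 145 145 146 145 145 144 144 142 142 146 156 162 163 162
224 122 123 122 122 123 128 135 142 147 151 152 153 153 154 153 151 149 144 136 132 138 147 149 148
226  99  99  99 102 111 125 135 142 147 151 154 155 155 154 152 151 148 143 132 115 105 102 103 103
228 100  99  99 100 102 107 115 125 134 142 145 148 149 149 145 141 134 126 115 105 101 100 100  99
230  99 100 101 101 101 100 100 101 102 103 105 107 110 110 107 104 101 100  99  99  99  99 100  99
```

Request:
{"name": "apply_moves", "arguments": {"moves": "0 0 0 0.04 -0.15 0 1;0 0 0 0 0 -0.5 1;0 0 0 0 0 -0.5 1;0 0 0 0 0 -0.5 1;0 0 0 0 0 -0.5 1;0 0 0 0 0 0 1;0 0 0 0 0 0 1"}}

```text
clock: 28.12
tool_pos: [584.6, -259.2, 195.0]
tcp_rot: [3.142, -0.0, -0.444]
force: [-0.8, -0.2, -1.2]
width: 21.3
finger_force: 58.8
```

Run:
```python
from h import *
o=get_obs(); print(o['tool_pos'],o['tcp_rot'],o['force'])
im,C=snap("wrist","w17.png"); s,S=snap("side","s17.png"); gs=cv2.cvtColor(s,cv2.COLOR_RGB2GRAY)
g=cv2.cvtColor(im,cv2.COLOR_RGB2GRAY)
print(proj(C,[[581.7,-257.5,138]]))
for v in range(176,226,2): print(v,' '.join('%3d'%x for x in g[v,292:350:2]))
print()
for v in range(198,222,2): print(v,' '.join('%3d'%x for x in gs[v,346:370]))
```

```text
[ 584.61164371 -259.2291051   195.00970638] [ 3.14157434e+00 -1.69766596e-04 -4.44196894e-01] [-0.75326848 -0.24204696 -1.21077165]
[[316.75246391 203.44162984]]
176 170 171 167 170 170 172 133 170 103  99 100  97  96  96  95  97 102 103 104 105 108 106 105 102 103 103 104 105 102
178 170 171 168 171 167 169 170 156  96  99 110 109 110 110 110 110 106 100  96 105 104 104 103 103 101 102 103 104 103
180 170 168 165 167 169 156 100 101 109 109 109 113 113 111 110 107 109 110 104 101  96 105 107 105 102  99 105 100 104
182 168 165 165 166 174 145 106 106 109 109 111 121 134 129 125 117 111 110 110 106 101  94 105 107 105 106 103 100 104
184 171 168 168 169 142 104 109 111 124 142 154 154 153 155 156 155 154 144 117 107 107 106  98 106 105 108 105 105 107
186 176 173 171 154  97 107 114 192 151 151 151 149 148 148 147 149 149 152 152 131 109 105  97 107 107 110 111 108 109
188 174 172 169 110 105 124 206 225 147 146 146 140 141 146 138 139 144 146 148 150 142 106 101  98 109 110 105 107 106
190 173 169 155 117 126 215 226 228 225 142 154 159 160 161 159 159 138 137 141 144 148 142 102 12
[... 2562 characters left out ...]

208 185 164 163 178 188 190 191 191 190 183 162 133 120 123 142 169 186 190 190 191 190 190 190 190
210 174 153 146 157 172 181 185 188 188 182 161 137 127 135 156 177 185 187 187 188 187 188 187 186
212 177 159 139 135 141 146 149 152 151 149 138 130 126 130 139 149 151 155 158 160 159 158 158 159
214 174 168 160 157 157 157 158 159 160 155 141 128 126 128 137 151 158 162 166 165 164 163 164 165
216 164 164 164 165 166 173 181 188 193 188 163 136 126 132 153 177 187 180 172 166 164 164 164 164
218 162 163 163 160 154 152 156 158 157 149 136 126 125 128 143 166 187 195 187 173 163 162 163 164
220 162 163 162 156 143 132 131 135 138 136 129 126 125 126 132 138 140 138 140 146 155 160 162 163
```

Request:
{"name": "apply_moves", "arguments": {"moves": "0 0 0 0 -0.05 -0.4 1;0 0 0 0 0 -0.5 1;0 0 0 0 0 -0.5 1;0 0 0 0 0 -0.5 1;0 0 0 0 0 -0.5 1;0 0 0 0 0 -0.5 1;0 0 0 0 0 -0.3 1;0 0 0 0 0 -0.2 1"}}

```text
clock: 29.22
tool_pos: [584.5, -259.7, 160.7]
tcp_rot: [3.142, 0.0, -0.444]
force: [-0.7, -0.1, -1.0]
width: 21.5
finger_force: 58.8
```

Request:
{"name": "apply_moves", "arguments": {"moves": "0 0 0 0 0 0 1;0 0 0 0 0 0 1;0 0 0 0 0 0 1;0 0 0 0 0 0 1"}}

```text
clock: 29.72
tool_pos: [584.6, -259.7, 161.0]
tcp_rot: [3.142, -0.0, -0.444]
force: [-1.5, -0.9, -1.7]
width: 21.3
finger_force: 58.8
```

Run:
```python
from h import *
o=get_obs(); print(o['tool_pos'],o['tcp_rot'],o['force'],o['ft_torque'],o['finger_force'])
im,C=snap("wrist","w18.png"); s,S=snap("side","s18.png"); gs=cv2.cvtColor(s,cv2.COLOR_RGB2GRAY)
g=cv2.cvtColor(im,cv2.COLOR_RGB2GRAY)
for v in range(188,248,2): print(v,' '.join('%3d'%x for x in g[v,286:350:2]))
print()
for v in range(202,224,1): print(v,' '.join('%3d'%x for x in gs[v,346:370]))
```

```text
[ 584.57577506 -259.71688949  161.00882624] [ 3.14158043e+00 -1.80048071e-04 -4.44139194e-01] [-1.50273134 -0.92935848 -1.65331913] [ 0.01599726  0.00234413 -0.0047247 ] 58.80258858203888
188 171 172 108 106 110 109 108 110 109 105  96  93 107 111 111 114 112 112 110 111 101  96 105 108 105 107 106 104 100 102 107 106
190 172 173 169 168 133 170 170 106 105  99 109 109 110 112 115 113 112 113 111 111 112 110 100  95 108 108 108 107 101 103 102 102
192 170 169 168 164 167 174 176 100 106 109 111 111 112 113 111 111 111 111 112 112 111 111 109 103  92 106 107 109 105 105 105 105
194 170 170 170 166 169 174 136 107 109 110 113 112 113 125 136 141 137 131 125 120 113 109 108 106 108  94 109 110 106 108 107 106
196 172 175 174 174 169  93 107 107 109 114 126 144 154 155 154 155 158 157 156 156 152 126 109 107 108 107  97 108 110 109 110 108
198 175 176 174 173 157 110 106 108 116 148 152 151 154 152 152 152 151 150 149 151 154 154 140 116 105 106 101 100 109 110 110 110
200 173 176 173 171 139 103 105 120 153 153 150 147 149 147 144 137 144 144 144 147 148 150 152 151 130 104 104 107 111 
[... 4548 characters left out ...]

217 164 164 164 163 165 172 182 186 185 175 152 131 125 135 161 187 192 176 160 159 163 165 165 165
218 163 163 162 160 156 154 157 158 157 146 130 121 121 127 144 162 166 154 147 151 159 163 164 164
219 163 163 163 158 146 136 135 138 138 129 114 107 109 113 126 139 140 135 137 145 154 161 161 156
220 163 162 163 157 144 133 132 134 137 130 115 102 102 107 122 133 134 132 135 146 156 161 158 145
221 163 164 163 159 144 133 135 138 139 135 126 120 119 121 128 136 137 137 140 147 156 161 157 142
222 162 163 163 158 143 133 135 141 144 143 140 137 137 139 141 144 145 144 142 145 150 152 149 139
223 151 152 150 146 137 131 136 143 147 149 150 150 151 151 151 151 150 146 141 137 132 126 123 118
```

```bash
python3 -c "
from workcell import *
print(close_job())"
```

```text
the job is handed in; nothing more can be done
None
```

The job is handed in, though I got no verdict back: the vial is in its holder and the drawer is shut against its stop. The probe is held upright and still in the guide, centred to about 1 mm, with its ring level with the rim.

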